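Load the slide carrier into the cell counter

ROBOT

A 7-joint arm with a two-finger parallel gripper is mounted at the origin on a cart in front of the work surface, level with it; the furniture and walls round the work are solid. World frame = base frame: x ahead of the robot, y to its left, z up, the work surface at z = 0. Lengths are in mm, angles in rad, forces in N, time in s.
With the tool pointing down it reaches from about 425 to 875 mm from the base axis. Payload 8.4 kg.
Tool frame: the origin (TCP) lies midway between the tips of the shut fingers; the grasp point (between the pads) lies 19 mm behind it; z points along the fingers, y is the line along which they close (so a half turn about z gives the same grasp; the last joint's range is limited). The gripper opens to 85 mm and grips with 20 to 120 N. Pads are 22 mm wide; open, the fingers measure 114 mm over their backs; the gripper's body (76 mm by 85 mm) begins 54 mm behind the grasp point. The pads swing forward as they close: fully open they stand 13 mm farther back than shut.
Start: joints at [-1.429, 0.333, 0.04, 1.465, -0.013, 1.343, -0.059], TCP at [155.015, 631.217, 231.308] pointing down, gripper open.
Joint ranges: [-2.58, 2.58], [-0.38, 2.09], [-1.3, 1.39], [0.25, 2.4], [-1.5, 4.64], [0.08, 2.09], [-2.65, 2.65]. Speed limits (rad/s): [2.22, 2.22, 2.79, 2.79, 3.14, 3.14, 3.14].

INTERFACE

Orientations are given as a unit quaternion [x, y, z, w].
In Python, from workcell import * gives the robot as it stands. The module is installed in compiled form; this text tells all that it offers.
- The arm moves only by the tool arm_command, never from a script. Its argument "commands" is a list of rows, each a list of 7 numbers: the turn, a rotation vector about the world's x, y, z in rad, then the shift along the world's x, y, z in cm, then the opening, from 0 (shut) to 1 (fully open). In form: [[ax, ay, az, dx, dy, dz, grip], ...]. A call has 1 to 12 rows; each row is the pose to reach, as a shift and turn from the pose commanded when the call began; what a row does not reach only later rows make up. A row lasts 1/8 s, in which the tool goes at most 62.5 mm and 10.7 degrees, less where a joint would pass 70% of its speed; a pose out of reach is approached as far as the arm can. A call with a gripper value outside its range is refused whole. The fingers move at their own pace and stop on an object; "squeeze" is the grip in N (left out, the last holds). Time passes only in rows, so rows that repeat a pose let the fingers close. It gives the time, the measured TCP pose, the force, the opening and the grip force at its end, in the units of the state.
- get_obs(): the state, without advancing time (a new reading comes with each control period).
- get_image(name): name is "scene" or "side" or "wrist"; returns the picture (480x640x3 uint8, red, green, blue); there is no depth.
- camera_info(name): a dict with "intrinsics" (3x3 intrinsics, pixels), "extrinsics" (4x4, takes a point from camera to world coordinates). Camera axes: x right, y down, z forward; pixel columns grow to the right and rows downward; lengths in mm; the calibration is good to about 2 mm. The wrist camera is an equidistant fisheye: a pixel r from the principal point sees the ray r / f radians off the axis. A picture is of the moment at which its call begins: read the wrist's pose just before it. camera_info takes no time and is no camera call; for the wrist camera it gives the pose at the moment of the call.
- hand_in(): hands the job in; it is judged then, once.
The state is a dict: "t": time; "joint_pos": joint angles; "qd": joint speeds; "effort": joint torques, N m; "eef_pos": TCP position; "eef_rot": TCP orientation; "contact_force": force on the tool from outside, world axes, zero at the start; "torque": the same for the moment, N m; "width": finger opening in mm; "grasp_force": force on a finger pad.
Only numpy, scipy, OpenCV 4.12 (cv2) and the standard library are available. Lean on these libraries where they do the work, as an engineer would, in place of code of your own. Each camera call takes 0.05 s, during which the arm holds its last target. There are 200 camera calls.

TASK

Load the slide carrier into the cell counter: with the closed fingertips press down firmly on its rubber thumb pad and, keeping it pressed, slide it straight in under the two steel catch lips and the drag spring until it meets the stop. Then let go, so that the sprung bed rises and the catch lips lock in the carrier's notches. Do not grasp or lift the carrier, and leave the bottle, beaker, vial and timer where they stand.

Things in the scene. Friction and masses are not known exactly. Their poses are not given: they have to be found in the camera images.
- counter: White bench cell counter, 200 x 110 mm, fixed. Origin: centre of its underside, on the bench; x along the loading direction (open loading end to optics head), y left of that, z up. Its deck is 20 mm high; the head (from 52 to 98 mm along x, full width) is 77 mm high. Along its middle runs the sprung bed on which the carrier slides.
- gate (a point): Point midway between the two steel catch lips, at the height of their undersides (28.5 mm above the bench). The lips reach in from both sides to 10.5 mm from the midline, are 5 mm long along x; tops 34 mm above the bench. Axes as counter.
- stop (a point): Centre of the end stop's face inside the head, 54 mm beyond the gate along the counter's x, 22 mm above the bench; when the carrier is fully home its nose touches this face. Axes as counter.
- thumb_pad: Centre of the top of the carrier's black ribbed rubber thumb pad, 24 mm long, 32 mm wide, at the carrier's tail; 36 mm above the bench at the start. Axes: x from tail to nose (loading direction), z up. An orange shoulder 4 mm thick stands 5 mm above the pad along its front edge (12 to 16 mm ahead of this point): a fingertip on the pad can push against it.
- nose (a point): Middle of the carrier's front face, 4 mm above its underside, 78 mm ahead of the centre of the thumb pad. Axes are the carrier's.
- bed (a joint): How far the sprung bed is pressed, m: 0 raised (surface 26 mm above the bench), 0.010 at the bottom. Raised, the carrier's top (34 mm) is too high for the catch lips; it must be kept pressed at least 0.006 all the way. It moves straight down, pushing up with 10 N raised, 17 N at the bottom; its rims guide the carrier. With the carrier home and let go it rises to 0.
- drag_spring (a joint): Angle of the steel leaf (12 mm wide, on the midline, its turned-up free end towards the loading end, just beyond the lips) that drags on the carrier's top, rad: 0 free, about 0.1 to 0.25 over the pressed-down carrier, about 0.45 over the raised carrier when home. It presses with 3 to 5 N.
- bottle: Bystander: small round clear bottle with blue cap, 47 mm in diameter, 103 mm high, standing; origin at the centre of its underside.
- beaker: Bystander: clear beaker, 52 mm in diameter, 70 mm high, standing; origin at the centre of its underside.
- vial: Bystander: small clear vial with blue cap, 12 mm in diameter, 33 mm high, standing; origin at the centre of its underside.
- timer: Bystander: white timer, 52 x 64 x 18 mm, lying flat; origin at the centre of its underside.
- carrier: Loose grey slide carrier, 90 x 34 x 8 mm, a clear slide in its front half; origin: centre of its underside, x from tail to nose. It starts on the raised bed at the loading end, nose short of the lips. Both side edges have a notch 10 mm long, 6 mm deep from the top, centred 9 mm behind the origin; when home the lips stand over the notches.
There are look-alikes about, which are no part of the job. There is more than one size of the carrier; the one meant has the size given above.

How it is judged (in metres and radians):
On the way, in this order (a step that is already met when the one before it is completed fails the run):
1. the fingers press the carrier down by its thumb pad on the sprung bed, before it is under the drag spring (value of joint bed above 0.0045 m and contact force between the fingers and thumb_pad above 2 N and x of nose in the frame of counter below 0.035 m), for 0.05 s.
2. the fingers still pressing on the thumb pad, the carrier slides under the catch lips and the drag spring (value of joint bed above 0.0045 m and contact force between the fingers and thumb_pad above 2 N and value of joint drag_spring above 0.03 rad and x of nose in the frame of counter above 0.045 m), for 0.1 s.
At the end, for the whole second after the job is handed in: The carrier rests fully home: its nose within 3.5 mm of the stop, under the drag spring, the bed risen to within 1.5 mm of its raised position so that the catch lips stand in the carrier's notches, the carrier at rest and let go (x of nose in the frame of counter between 0.0695 and 0.0745 m and value of joint bed below 0.0015 m and value of joint drag_spring above 0.25 rad and z of thumb_pad in the frame of counter between 0.034 and 0.038 m and linear speed of carrier below 0.01 m/s); the robot touches nothing.
It fails at once if the carrier is lifted off the bed or tipped (z of thumb_pad in the frame of counter above 0.045 m or angle between thumb_pad's own z axis and vertical above 0.2 rad).
It fails at once if a bystander is moved by more than 15 mm or tipped (distance of any of bottle, beaker, vial, timer from where it was at the start of the episode above 0.015 m or angle between any of bottle, beaker, vial, timer's own z axis and vertical above 0.3 rad).
It also fails if it takes over 38 s, if anything falls off the work surface, if the arm or the gripper's body presses on something with over 40 N, if the wrist force passes 120 N, or if a joint passes its speed limit or range.

## Working session

There is one attempt and no reset: what is moved stays moved. The work goes in short steps, Python scripts to look and compute and a tool call to move; the robot and the scene stay as the last step left them, time stands still between calls to the robot, and variables do not carry over. Pictures are saved under pics/ and viewed, at most 10 in all, crops included, and the job is handed in when it is done.

Besides the shell and the picture viewer there is one more tool, called as name(argument=value, ...), one argument or row to a line, values as JSON. arm_command: Moves the arm, as the interface text tells. Its arguments: {"type":"object","properties":{"commands":{"type":"array","items":{"type":"array","items":{"type":"number"}}},"squeeze":{"type":"number"}},"required":["commands"]}

```bash
mkdir -p pics
python3 - <<'E'
from workcell import *
import cv2, numpy as np
for n in ["scene","side"]:
    im=get_image(n); cv2.imwrite(f"pics/{n}0.png",im[:,:,::-1])
    c=camera_info(n); print(n,np.round(c["intrinsics"],1).tolist(),np.round(c["extrinsics"],3).tolist())
o=get_obs(); print(o["t"],o["eef_pos"],o["eef_rot"],o["width"])
E
```

```text
scene [[579.3, 0.0, 326.9], [0.0, 579.3, 246.8], [0.0, 0.0, 1.0]] [[0.903, -0.183, 0.388, 219.338], [-0.429, -0.373, 0.823, -727.116], [-0.006, -0.91, -0.415, 413.678], [0.0, 0.0, 0.0, 1.0]]
side [[492.7, 0.0, 321.7], [0.0, 492.7, 244.2], [0.0, 0.0, 1.0]] [[-0.956, -0.141, 0.257, 325.353], [-0.293, 0.416, -0.861, 695.907], [0.015, -0.899, -0.439, 419.337], [0.0, 0.0, 0.0, 1.0]]
0.1 [154.96286439 630.84516624 230.53756273] [ 1.20124888e-01  9.92758539e-01 -7.02658542e-04 -2.92217537e-05] 85.37942552440963
```

View pics/scene0.png

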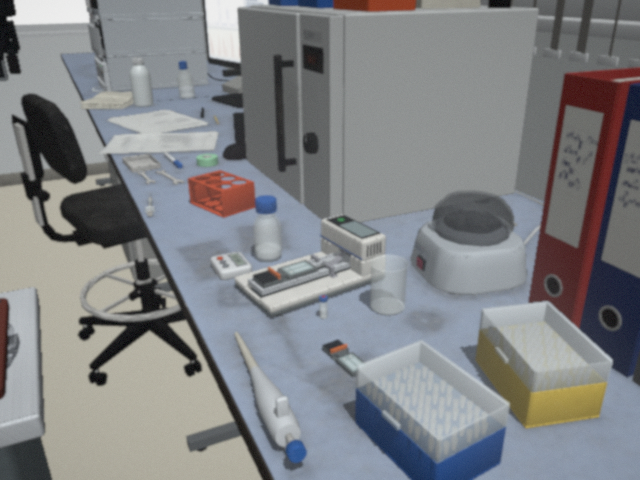

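View pics/side0.png

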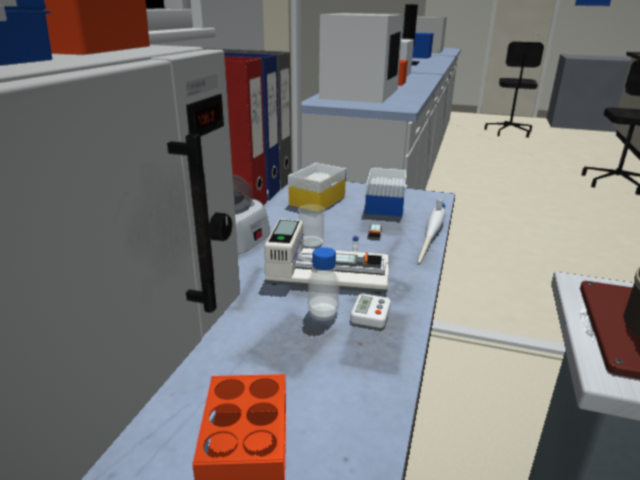

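Run:
```python
import cv2, numpy as np
a=cv2.imread("pics/scene0.png")[185:385,200:430]
b=cv2.imread("pics/side0.png")[205:335,255:400]
a=cv2.resize(a,(690,600),interpolation=cv2.INTER_CUBIC)
cv2.imwrite("pics/ca.png",a)
cv2.imwrite("pics/cb.png",cv2.resize(b,None,fx=4.5,fy=4.5,interpolation=cv2.INTER_CUBIC))
```

```text
(no output)
```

View pics/ca.png

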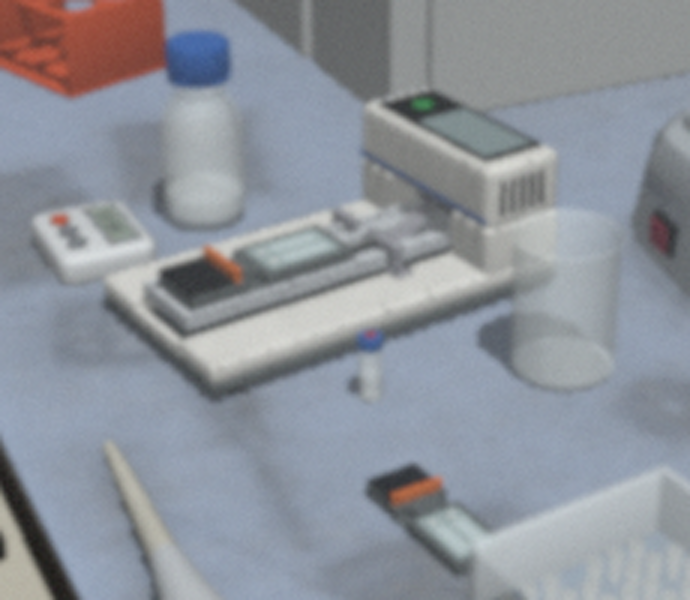

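View pics/cb.png

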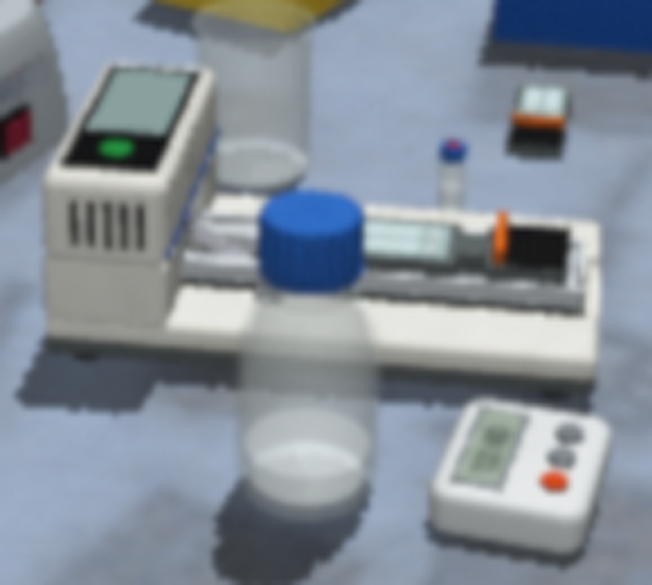

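```bash
cat > fit.py <<'E'
import numpy as np
from workcell import *
from scipy.optimize import least_squares
def proj(n,P):
    c=camera_info(n);K=np.array(c["intrinsics"]);T=np.linalg.inv(np.array(c["extrinsics"]))
    p=K@(T[:3,:3]@np.asarray(P,float)+T[:3,3]);return p[:2]/p[2]
def ray(n,uv,z):
    c=camera_info(n);K=np.array(c["intrinsics"]);T=np.array(c["extrinsics"])
    d=T[:3,:3]@np.linalg.inv(K)@np.array([*uv,1.]);return T[:3,3]+d*(z-T[2,3])/d[2]
E
python3 - <<'E'
from fit import *
S=lambda u,v:(200+u/3,185+v/3)
D=lambda u,v:(255+u/4.5,205+v/4.5)
obs=[("scene",(-100,55,20),S(105,280)),("scene",(-100,-55,20),S(213,376)),("scene",(52,55,77),S(366,104)),
("scene",(98,-55,77),S(556,152)),("scene",(52,-55,77),S(487,178)),
("side",(98,55,77),D(47,172)),("side",(52,55,77),D(163,187)),("side",(98,-55,77),D(112,64)),("side",(52,-55,77),D(215,72)),
("side",(-100,55,20),D(598,358)),("side",(-100,-55,20),D(601,215))]
def W(q,p):
    c,s=np.cos(q[2]),np.sin(q[2]);return np.array([q[0]+c*p[0]-s*p[1],q[1]+s*p[0]+c*p[1],p[2]])
f=lambda q:np.concatenate([proj(n,W(q,p))-o for n,p,o in obs])
g=ray("scene",S(300,270),20)
r=least_squares(f,[g[0],g[1],0.],loss="soft_l1");q=r.x
print(q,np.round(f(q).reshape(-1,2),1).tolist())
def L(w):
    c,s=np.cos(q[2]),np.sin(q[2]);d=w[:2]-q[:2];return np.round([c*d[0]+s*d[1],-s*d[0]+c*d[1]],1)
for nm,w in [("pad rearleft",ray("scene",S(158,277),36)),("pad rearright",ray("scene",S(190,302),36)),("shoulder top L sc",ray("scene",S(207,250),41)),("shoulder top R sc",ray("scene",S(240,280),41)),
("sh L side",ray("side",D(500,262),41)),("sh R side",ray("side",D(503,214),41)),("pad rear R side",ray("side",D(568,229),36)),("pad rear L side",ray("side",D(568,280),36))]: print(nm,w.round(1),L(w))
for nm,w in [("bottle",ray("scene",S(203,215),0)),("vial",ray("scene",S(370,397),0)),("beaker",ray("scene",S(563,365),0)),("timer",ray("scene",S(95,255),0))]: print(nm,w.round(1),L(w))
print("gate,pad",W(q,(18,0,28)),W(q,(-64,0,36)))
E
```

```text
[ 5.25229502e+02 -2.25231099e+01  1.64264088e-01] [[-1.3, -0.7], [0.0, -1.4], [-3.0, -0.5], [1.8, -0.5], [-0.0, -1.8], [-0.7, -0.4], [2.1, -1.7], [-0.6, -2.9], [1.9, -3.0], [-0.3, -0.8], [-0.1, 0.0]]
pad rearleft [433.9 -25.6  36. ] [-90.6  11.9]
pad rearright [439.  -55.6  36. ] [-90.4 -18.5]
shoulder top L sc [461.2 -18.5  41. ] [-62.6  14.4]
shoulder top R sc [464.2 -54.4  41. ] [-65.5 -21.5]
sh L side [457.8  -2.9  41. ] [-63.3  30.4]
sh R side [464.9 -40.8  41. ] [-62.5  -8.2]
pad rear R side [440.8 -46.2  36. ] [-87.2  -9.5]
pad rear L side [433.2  -6.5  36. ] [-88.2  30.9]
bottle [500.8 101.2  -0. ] [ -3.9 126. ]
vial [ 502.7 -113.     0. ] [-37.  -85.6]
beaker [ 595.9 -126.6    0. ] [  52.7 -114.3]
timer [432.5  79.9   0. ] [-74.8 116.2]
gate,pad [542.9872032  -19.57963525  28.        ] [462.0910082  -32.98879759  36.        ]
```

arm_command(
  commands=[
    [0,0,0.05,4,-4,0,0],
    [0,0,0.1,8,-8.5,0,0],
    [0,0,0.2,12,-13,0,0],
    [0,0,0.3,16,-17.5,0,0],
    [0,0,0.408,19.5,-22.5,0,0],
    [0,0,0.408,22.5,-28,0,0],
    [0,0,0.408,25,-33.5,0,0],
    [0,0,0.408,27,-39.5,0,0],
    [0,0,0.408,28,-45.5,0,0],
    [0,0,0.408,28.5,-51.5,-2,0],
    [0,0,0.408,29,-57.5,-4,0],
    [0,0,0.408,29,-62,-6,0],
  ],
)

```text
t: 1.6
eef_pos: [444.8, 8.7, 170.8]
eef_rot: [-0.083, 0.997, 0.0, 0.0]
contact_force: [1.2, -0.3, 0.5]
width: 0.2
grasp_force: 0.0
```

arm_command(
  commands=[
    [0,0,0,0,-2,-1,0],
    [0,0,0,0,-4,-3,0],
    [0,0,0,0,-4.5,-3,0],
    [0,0,0,0,-4.5,-3,0],
  ],
)

```text
t: 2.1
eef_pos: [445.2, -33.5, 141.8]
eef_rot: [-0.083, 0.997, 0.0, 0.0]
contact_force: [-0.1, -0.4, 0.8]
width: 0.2
grasp_force: 0.0
```

Run:
```python
from workcell import *
import cv2, numpy as np
o=get_obs();c=camera_info("wrist")
np.savez("w1.npz",K=c["intrinsics"],T=c["extrinsics"])
im=get_image("wrist"); cv2.imwrite("pics/w1.png",im[:,:,::-1])
print(o["t"],o["eef_pos"],o["eef_rot"],o["width"],np.round(c["intrinsics"],1).tolist(),np.round(c["extrinsics"],2).tolist())
```

```text
2.1 [445.23002947 -33.48780137 141.80450837] [-8.33658381e-02  9.96519001e-01  2.00175247e-05  1.34225533e-04] 0.15676217182264318 [[371.6, 0.0, 322.5], [0.0, 371.6, 232.3], [0.0, 0.0, 1.0]] [[-0.17, 0.93, 0.32, 363.57], [0.99, 0.16, 0.05, -47.13], [0.0, 0.32, -0.95, 285.92], [0.0, 0.0, 0.0, 1.0]]
```

View pics/w1.png

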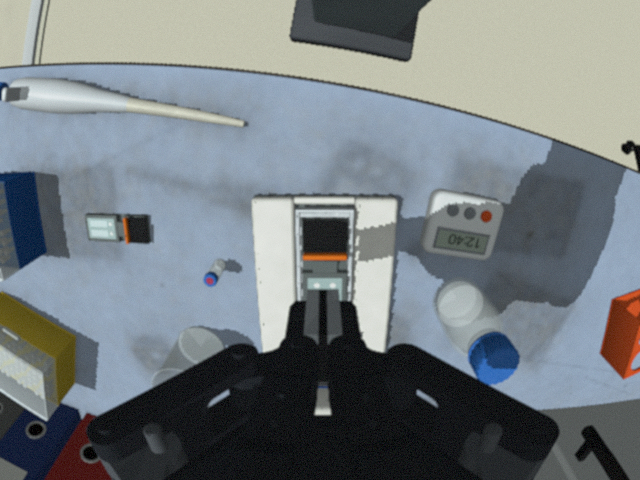

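The wrist view shows the counter's loading end (rear corners about 252,197 and 397,197), the black pad (303–350, 219–255) and the orange shoulder (row ~257). The candidates are the carrier on the counter (325,240) and one on the bench (118,228). The one on the sprung bed is meant: it is the larger and lies in the counter.

```bash
cat >> fit.py <<'E'
def wray(f,uv,z):
    d=np.load(f);K,T=d["K"],d["T"]
    x,y=(uv[0]-K[0,2])/K[0,0],(uv[1]-K[1,2])/K[1,1];r=np.hypot(x,y)
    v=T[:3,:3]@np.array([np.sin(r)*x/r,np.sin(r)*y/r,np.cos(r)]);return T[:3,3]+v*(z-T[2,3])/v[2]
E
python3 - <<'E'
from fit import *
import cv2
for n,uv,z in [("rearL",(397,196.5),20),("rearR",(252,197),20),("sideL",(387,350),20),("sideR",(261,350),20),
 ("padRL",(350,219),36),("padRR",(303,219),36),("padFL",(349,254),36),("padFR",(303,254),36),("shL",(347,256),41),("shR",(303,256),41)]:
  print(n,wray("w1.npz",uv,z).round(1))
im=cv2.imread("pics/w1.png")[185:335,240:410];cv2.imwrite("pics/w1c.png",cv2.resize(im,None,fx=4,fy=4,interpolation=cv2.INTER_CUBIC))
E
```

```text
rearL [416.4  18.1  20. ]
rearR [434.8 -88.1  20. ]
sideL [553.3  43.5  20. ]
sideR [572.  -67.4  20. ]
padRL [435.1 -15.3  36. ]
padRR [440.6 -47.9  36. ]
padFL [461.3 -11.   36. ]
padFR [466.9 -44.   36. ]
shL [461.1 -12.8  41. ]
shR [466.3 -43.8  41. ]
```

View pics/w1c.png

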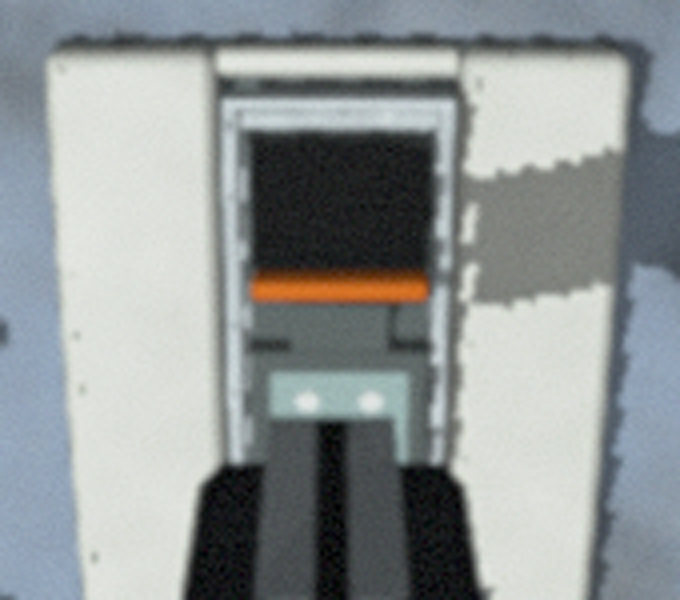

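arm_command(
  commands=[
    [0,0,0,0.4,0.4,-2,0],
    [0,0,0,0.4,0.4,-5,0],
    [0,0,0,0.4,0.4,-8,0],
    [0,0,0,0.4,0.4,-9.4,0],
    [0,0,0,0.4,0.4,-9.4,0],
    [0,0,0,0.4,0.4,-9.4,0],
  ],
)

```text
t: 2.9
eef_pos: [449.8, -29.5, 48.3]
eef_rot: [-0.084, 0.996, 0.0, 0.001]
contact_force: [-0.4, 0.4, 0.8]
width: 0.0
grasp_force: 0.0
```

Run:
```python
from workcell import *
import cv2, numpy as np
o=get_obs();c=camera_info("wrist")
np.savez("w2.npz",K=c["intrinsics"],T=c["extrinsics"])
im=get_image("wrist"); cv2.imwrite("pics/w2.png",cv2.resize(im[200:350,230:430,::-1],None,fx=4,fy=4,interpolation=cv2.INTER_CUBIC))
print(o["t"],o["eef_pos"],o["contact_force"])
```

```text
2.9 [449.84266363 -29.52630832  48.33139252] [-0.35926068  0.39893832  0.81673774]
```

View pics/w2.png

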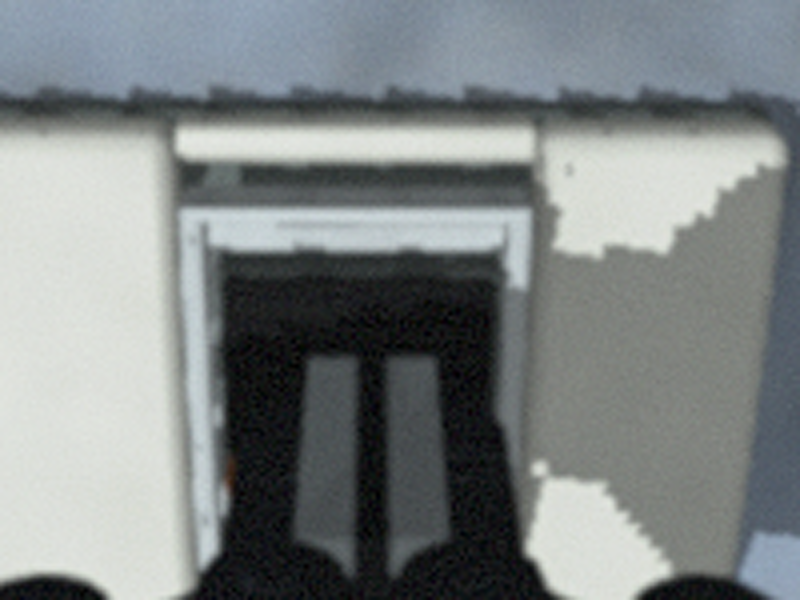

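Run:
```python
from fit import *
a=np.array([np.cos(.167),np.sin(.167)])
B=np.array([449.8,-29.5])
b=np.array([-a[1],a[0]])
for n,uv,z in [("padrearL",(230+497/4,200+278/4),36),("padrearR",(230+222/4,200+278/4),36),("orange",(230+232/4,200+470/4),39),("tip rear R",(230+310/4,200+355/4),48.3),("tip rear L",(230+437/4,200+355/4),48.3)]:
  w=wray("w2.npz",uv,z)[:2]; print(n,w.round(1),round((w-B)@a,1),round((w-B)@b,1))
```

```text
padrearL [436.6 -16.6] -10.9 14.9
padrearR [442.  -48.1] -10.8 -17.0
orange [465.9 -43.6] 13.6 -16.5
tip rear R [443.7 -37. ] -7.3 -6.4
tip rear L [441.4 -23.4] -7.3 7.5
```

arm_command(
  commands=[
    [0,0,0,0,0,-0.9,0],
    [0,0,0,0,0,-1.3,0],
    [0,0,0,0,0,-1.7,0],
    [0,0,0,0,0,-2.1,0],
    [0,0,0,0,0,-2.1,0],
    [0,0,0,0,0,-2.1,0],
  ],
)

```text
t: 3.7
eef_pos: [449.9, -29.7, 27.1]
eef_rot: [-0.083, 0.997, 0.0, 0.001]
contact_force: [-3.1, 0.0, 14.9]
width: -0.2
grasp_force: 7.3
```

arm_command(
  commands=[
    [0,0,0,0,0,-0.1,0],
    [0,0,0,0.39,0.07,-0.1,0],
    [0,0,0,0.79,0.13,-0.1,0],
    [0,0,0,1.18,0.2,-0.1,0],
    [0,0,0,1.18,0.2,-0.1,0],
  ],
)

```text
t: 4.32
eef_pos: [462.5, -27.7, 26.4]
eef_rot: [-0.083, 0.997, 0.0, 0.001]
contact_force: [-1.6, 0.0, 15.3]
width: 0.1
grasp_force: 7.5
```

arm_command(
  commands=[
    [0,0,0,0.49,0.08,0,0],
    [0,0,0,0.99,0.17,0,0],
    [0,0,0,1.48,0.25,0,0],
    [0,0,0,1.97,0.33,0,0],
    [0,0,0,2.47,0.42,0,0],
    [0,0,0,2.96,0.5,0,0],
    [0,0,0,3.45,0.58,0,0],
    [0,0,0,3.45,0.58,0,0],
  ],
)

```text
t: 5.32
eef_pos: [496.5, -22.1, 26.1]
eef_rot: [-0.083, 0.997, 0.0, 0.001]
contact_force: [-0.9, -0.5, 11.9]
width: 0.0
grasp_force: 5.8
```

arm_command(
  commands=[
    [0,0,0,0.39,0.07,0,0],
    [0,0,0,0.79,0.13,0,0],
    [0,0,0,1.18,0.2,0,0],
    [0,0,0,1.48,0.25,0,0],
    [0,0,0,1.68,0.28,0,0],
    [0,0,0,1.68,0.28,0,0],
  ],
)

```text
t: 6.08
eef_pos: [512.9, -19.4, 26.1]
eef_rot: [-0.083, 0.997, 0.0, 0.001]
contact_force: [-2.8, -0.4, 13.1]
width: -0.5
grasp_force: 6.3
```

arm_command(
  commands=[
    [0,0,0,0.15,0.03,0,0],
    [0,0,0,0.3,0.05,0,0],
    [0,0,0,0.3,0.05,0,0],
  ],
)

```text
t: 6.45
eef_pos: [515.8, -18.9, 26.1]
eef_rot: [-0.083, 0.997, 0.0, 0.0]
contact_force: [-3.5, -0.6, 13.6]
width: -0.2
grasp_force: 6.6
```

arm_command(
  commands=[
    [0,0,0,0.15,0.03,0,0],
    [0,0,0,0.3,0.05,0,0],
    [0,0,0,0.3,0.05,0,0],
  ],
)

```text
t: 6.82
eef_pos: [518.7, -18.4, 26.1]
eef_rot: [-0.083, 0.997, 0.0, 0.0]
contact_force: [-2.5, -0.4, 13.0]
width: -0.0
grasp_force: 6.6
```

arm_command(
  commands=[
    [0,0,0,0.1,0.02,0,0],
    [0,0,0,0.2,0.03,0,0],
    [0,0,0,0.2,0.03,0,0],
  ],
)

```text
t: 7.2
eef_pos: [520.7, -18.1, 26.1]
eef_rot: [-0.083, 0.997, 0.0, 0.0]
contact_force: [-3.1, -1.1, 13.5]
width: -0.3
grasp_force: 6.7
```

arm_command(
  commands=[
    [0,0,0,0.1,0.02,0,0],
    [0,0,0,0.15,0.03,0,0],
    [0,0,0,0.15,0.03,0,0],
  ],
)

```text
t: 7.58
eef_pos: [521.7, -17.9, 26.1]
eef_rot: [-0.083, 0.997, 0.0, -0.0]
contact_force: [-5.9, -1.7, 16.2]
width: -0.2
grasp_force: 8.1
```

arm_command(
  commands=[
    [0,0,0,0.1,0.02,0,0],
    [0,0,0,0.2,0.03,0,0],
    [0,0,0,0.2,0.03,0,0],
  ],
)

```text
t: 7.95
eef_pos: [521.8, -18.0, 26.0]
eef_rot: [-0.083, 0.997, 0.001, -0.002]
contact_force: [-14.8, -1.9, 26.8]
width: -0.1
grasp_force: 13.5
```

The stop is met: the force is rising and the tool no longer advances. I'll relieve the push, then lift straight up.

arm_command(
  commands=[
    [0,0,0,-0.2,-0.03,0,0],
    [0,0,0,-0.2,-0.03,0.3,0],
    [0,0,0,-0.2,-0.03,0.6,0],
    [0,0,0,-0.2,-0.03,0.9,0],
    [0,0,0,-0.2,-0.03,1.2,0],
    [0,0,0,-0.2,-0.03,2,0],
    [0,0,0,-0.2,-0.03,5,0],
    [0,0,0,-3.2,-0.5,9,0],
    [0,0,0,-8,-1.3,12,0],
    [0,0,0,-8,-1.3,12,0],
  ],
)

```text
t: 9.2
eef_pos: [442.9, -30.4, 148.3]
eef_rot: [-0.083, 0.997, 0.002, 0.003]
contact_force: [0.2, 1.0, -0.9]
width: 0.0
grasp_force: 0.0
```

Run:
```python
from workcell import *
import cv2, numpy as np
o=get_obs();c=camera_info("wrist");np.savez("w3.npz",K=c["intrinsics"],T=c["extrinsics"])
w=get_image("wrist")[185:385,240:420,::-1]; s=get_image("scene")[215:325,225:400,::-1]
w=cv2.resize(w,(405,450),interpolation=cv2.INTER_CUBIC);s=cv2.resize(s,(395,248),interpolation=cv2.INTER_CUBIC)
out=np.zeros((450,800,3),np.uint8);out[:,:405]=w;out[:248,405:]=s
cv2.imwrite("pics/w3.png",out);print(o["t"],o["eef_pos"],o["contact_force"])
```

```text
9.2 [442.90428025 -30.42746236 148.25749199] [ 0.16453394  1.00144942 -0.92796754]
```

View pics/w3.png

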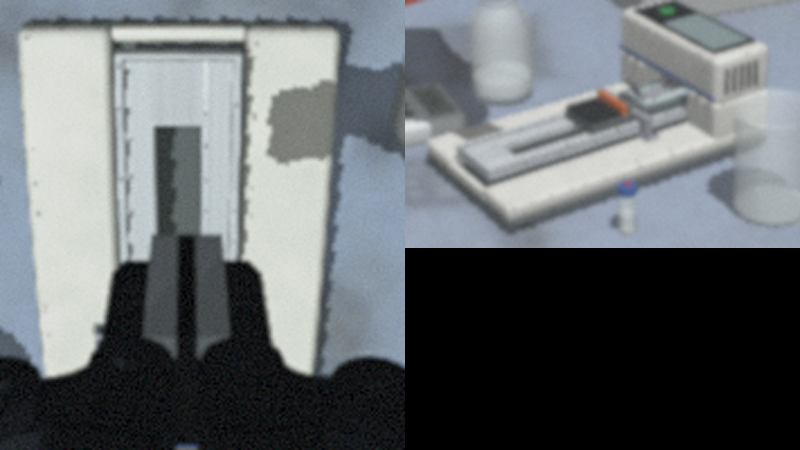

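Run:
```python
from fit import *
for z in (41,31):print(z,[np.round(ray("scene",b,z)-ray("scene",a,41),1) for a,b in [((269,268.3),(311.4,255.8)),((280,278.3),(323.8,265.1))]])
```

```text
41 [array([71.7, 11.5,  0. ]), array([72.1, 10.7,  0. ])]
31 [array([ 80.1,  30.8, -10. ]), array([ 80.6,  29. , -10. ])]
```

The final views show the shoulder moved 72.7 mm along the loading direction at its raised height, so the carrier is home with the bed risen. The bystanders look untouched.

```bash
python3 -c "
from workcell import *
print(hand_in())"
```

```text
the job is handed in; nothing more can be done
None
```

The carrier was pressed down, slid in until it met the stop and released; the last images show it home with the bed risen and the bystanders apparently in place, and the job is handed in (no verdict was returned).

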